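# Power up the training board and hold the lever limit switch tripped for metering

## Task

Bring the control training board to life so that I can meter its lever limit switch: first put the power supply's rocker fully over to on by pressing its proud end, then push the one button breaker that has popped out fully home, then press the roller at the end of the hinged lever on the lever limit switch right down and keep it held down - finish with it still held, the program ends while holding. Just press, with the fingertips: do not pull the lever up, leave the other two limit switches unpressed, and do not lift or shift the loose things lying about.

Things in the scene. Friction and masses are not known exactly. Their poses are not given: they have to be found in the camera images.
- board: White training board, 320 (x) x 580 (y) x 18 mm, fixed flat on the desk (height 0); origin at the centre of its underside, x away from the robot, y left, turned up to 0.22 rad. Near side: three limit switches in a row, 130 mm apart. Behind them a wiring duct 36 mm high, then the controller in the middle (115 mm wide, 67 mm high) between power supply and breaker bracket. Far edge: terminals, 36 mm.
- psu: Power supply: bare aluminium box 105 (x) x 100 (y) x 55 mm, fixed on the board left or right of the controller; origin at the centre of its underside. A black rocker 30 mm long (x), 21 mm wide (y) sits in a 3 mm high bezel on its top, pivot along y at [20, 0, 55] mm in this frame.
- rocker (a joint): Rocker angle, rad: 0 = off (the end away from the robot, +x of psu, slopes up and stands proud), 0.42 = fully on (that end pressed down till its half lies level, the other end now proud). Stiff: it takes about 4 to 6 N on the proud end, moves as far as it is pressed and stays there.
- rocker_high (a point): Point on top of the rocker's proud end, 9 mm towards +x from the pivot when off and 13 mm when on; moves with the rocker. 67 mm above the board's top face when off, 63 mm when on. Press straight down here or a little further out, not across the pivot.
- bracket: Breaker bracket: aluminium channel 62 (x) x 150 (y) x 42 mm, fixed on the board on the other side of the controller; origin at the centre of its underside. On its top three alike button breakers stand in a row along y, 45 mm apart, each with a 25 mm hex nut and a black cap 16 mm across. Two are already home and do not move; the tripped one may be any of the three.
- breaker (a joint): The one tripped button breaker, m pushed in: 0 = popped out (its cap stands 9 mm prouder than the two beside it and shows a white band beneath the cap), 0.009 = fully home, against its stop. Pushing takes about 5 N straight down; the button moves as far as it is pushed and stays there.
- breaker_top (a point): Centre of the top of the tripped breaker's cap (16 mm across); moves with the button. 65 mm above the board's top face when popped out, 56 mm when home. Press straight down.
- switch_lever: The lever limit switch: grey case 30 (x) x 64 (y) x 38 mm fixed on the board, origin at the centre of its underside. On its top a steel lever 13 mm wide is hinged about x at [0, -24, 47] mm and slopes up towards +y to a white roller, 17 mm across and 9 mm wide. It may stand in any of the three places of the row.
- lever (a joint): Lever angle, rad: 0 = at rest (up), 0.26 = against its stop (down). Sprung: it takes about 5 N on the roller to hold it at the stop, and it springs back when let go. It can also be pulled up to -0.06, which must not happen.
- roller (a point): Centre of the roller at the end of the lever, moves with it; the top of the roller is 8.5 mm above it. 67 mm above the board's top face at rest, 55 mm when the lever is against its stop. Press down on the roller.
- plunger (a joint): Leave alone: plain plunger of the second limit switch (same case, a steel pin 12 mm across with a domed top), m pressed in, 0 to 0.005.
- plunger_top (a point): Top of that plunger, 59 mm above the board's top face.
- rplunger (a joint): Leave alone: roller plunger of the third limit switch (same case, an upright stem carrying a roller 17 mm across, no lever), m pressed in, 0 to 0.005.
- rplunger_top (a point): Top of the roller of that plunger, 63 mm above the board's top face.
- relay: Loose plug-in relay with a clear cover, 28 x 22 x 36 mm, standing on the board; origin at the centre of its underside.
- tape: Loose roll of black insulating tape, 66 mm across and 19 mm high, lying on the board; origin at the centre of its underside.
- meter: Loose blue multimeter 185 (x) x 90 (y) x 50 mm lying on the desk left of the board; origin at the centre of its underside.
- screwdriver: Loose screwdriver 210 mm long (x), handle 26 mm across, lying on the desk right of the board; origin under its middle.

How it is judged:
On the way, in this order (a step that is already met when the one before it is completed fails the run):
1. the power supply's rocker is on (value of joint rocker above 0.34 rad), for 0.2 s.
2. the tripped breaker is pushed home, with the rocker on (value of joint rocker above 0.34 rad and value of joint breaker above 0.0075 m), for 0.2 s.
3. the lever is pressed down by the fingers, with rocker on and breaker home (all of step 2 and value of joint lever above 0.2 rad and contact force between the fingers and lever above 1 N), for 0.3 s.
At the end, for the whole second after the job is handed in: The rocker is on (above 0.34 of 0.42 rad), the breaker is home (at least 7.5 of 9 mm in), and the fingers hold the lever pressed down (above 0.20 of 0.26 rad, with more than 1 N between fingers and lever) (all of step 3); the arm keeps its last pose, push and grip.
It fails at once if the breaker was pushed in before the power supply was on (value of joint rocker below 0.21 rad and value of joint breaker above 0.0055 m).
It fails at once if the lever switch was tripped before the rocker was on and the breaker home (value of joint lever above 0.1 rad and (value of joint rocker below 0.21 rad or value of joint breaker below 0.0055 m)).
It fails at once if the lever was pulled up (value of joint lever below -0.045 rad).
It fails at once if another limit switch was pressed (value of joint any of plunger, rplunger above 0.002 m).
It fails at once if a loose thing was lifted or shifted (distance of any of relay, tape, meter, screwdriver from where it was at the start of the episode above 0.015 m).
It also fails if it takes over 48 s, if anything falls off the work surface, if the arm or the gripper's body presses on something with over 40 N, if the wrist force passes 120 N, or if a joint passes its speed limit or range.

## Robot

A 6-joint arm with a two-finger parallel gripper is mounted at the origin on the work surface. World frame = base frame: x ahead of the robot, y to its left, z up, the work surface at z = 0. Lengths are in m, angles in rad, forces in N, time in s.
With the tool pointing down it reaches from about 0.325 to 0.9 m from the base axis. Payload 6.1 kg.
Tool frame: the origin (TCP) lies midway between the tips of the shut fingers; the grasp point (between the pads) lies 19 mm behind it; z points along the fingers, y is the line along which they close (so a half turn about z gives the same grasp; the last joint's range is limited). The gripper opens to 85 mm and grips with 20 to 120 N. Pads are 22 mm wide; open, the fingers measure 114 mm over their backs; the gripper's body (76 mm by 85 mm) begins 54 mm behind the grasp point. The pads swing forward as they close: fully open they stand 13 mm farther back than shut.
Start: joints at [1.048, 0.22, 1.526, -0, 1.395, -0.126], TCP at [0.242, 0.576, 0.231] pointing down, gripper open.
Joint ranges: [-2.98, 2.98], [-0.91, 2.08], [0.09, 2.57], [-1.24, 4.39], [0.2, 2.65], [-2.68, 2.68]. Speed limits (rad/s): [2.57, 2.57, 3.01, 3.14, 3.14, 3.14].

## Interface

Orientations are given as [roll, pitch, yaw] about the fixed x, y, z axes, in that order (R = Rz(yaw) Ry(pitch) Rx(roll)).
In Python, from plant import movep, move_l, set_joints, gripper_to, hold, inverse_kinematics, observe, get_image, get_calibration, Unreachable, job_done gives the robot as it stands. Calls block until the motion is done:
- movep(position, orientation): joint-space move of the TCP to a pose.
- move_l(position, feed=0.15, rotation=None, max_force=None): straight line of the TCP; rotation=None keeps the orientation; feed is the mean speed in m/s. With max_force (N) it stops when the force on the tool has changed by that much, and returns True; else False.
- set_joints(angles): joint-space move.
- gripper_to(opening, f_grip=None): finger opening in m; f_grip is the grip in N (None keeps the last); returns when the fingers have stopped.
- hold(seconds).
- inverse_kinematics(position, orientation): joint angles nearest the present ones, or None.
- observe(): the state.
- get_image(name): name is "side" or "top"; returns (picture, depth): 384x512x3 uint8, red, green, blue; 384x512 float32, m along the optical axis (not along the pixel's ray), 0 where there is no reading.
- get_calibration(name): a dict with "intrinsics" (3x3 intrinsics, pixels), "world_from_camera" (4x4, takes a point from camera to world coordinates). Camera axes: x right, y down, z forward; pixel columns grow to the right and rows downward; lengths in m; the calibration is good to about 2 mm. A picture is of the moment at which its call begins. get_calibration takes no time and is no camera call.
A pose or a line that the arm cannot do raises Unreachable and nothing moves.
- job_done(): hands the job in, once; it reports no verdict.
The state is a dict: "time_s": time; "q": joint angles; "joint_velocities": joint speeds; "joint_torque": joint torques, N m; "eef_pos": TCP position; "tcp_rot": TCP orientation; "ft_force": force on the tool from outside, world axes, zero at the start; "torque": the same for the moment, N m; "opening": finger opening in m.
Only numpy, scipy, OpenCV 4.12 (cv2) and the standard library are available. Lean on these libraries where they do the work, as an engineer would, in place of code of your own. Each camera call takes 0.05 s, during which the arm holds its last target. There are 200 camera calls.

## Working session

There is one attempt and no reset: what is moved stays moved. The work goes in short steps, each a Python script; the robot and the scene stay as the last script left them, time stands still between calls to the robot, and variables do not carry over. Pictures are saved under pics/ and viewed, on a budget of 10 in all, crops included, one or two more only if the job needs it, and the job is handed in when it is done.

```bash
mkdir -p pics; ls
python3 - <<'E'
from plant import *
import cv2, numpy as np
for n in ("top","side"):
    im,d=get_image(n); c=get_calibration(n)
    np.savez(f"{n}0.npz",im=im,d=d,K=c["intrinsics"],T=c["world_from_camera"])
    cv2.imwrite(f"pics/{n}0.png",cv2.resize(im[:,:,::-1],(800,600),interpolation=cv2.INTER_CUBIC))
    print(n,np.round(c["intrinsics"],1).tolist(),np.round(c["world_from_camera"],3).tolist(),(d>0).mean())
print(observe()["time_s"])
E
```

```text
pics
top [[402.0, 0.0, 246.4], [0.0, 402.0, 186.4], [0.0, 0.0, 1.0]] [[-0.027, -0.978, 0.208, 0.233], [-1.0, 0.025, -0.011, 0.013], [0.006, -0.208, -0.978, 1.451], [0.0, 0.0, 0.0, 1.0]] 0.9961751302083334
side [[448.0, 0.0, 256.2], [0.0, 448.0, 192.2], [0.0, 0.0, 1.0]] [[0.999, -0.025, 0.046, 0.441], [-0.052, -0.623, 0.781, -0.983], [0.009, -0.782, -0.623, 0.901], [0.0, 0.0, 0.0, 1.0]] 0.9960581461588541
0.1
```

View pics/top0.png

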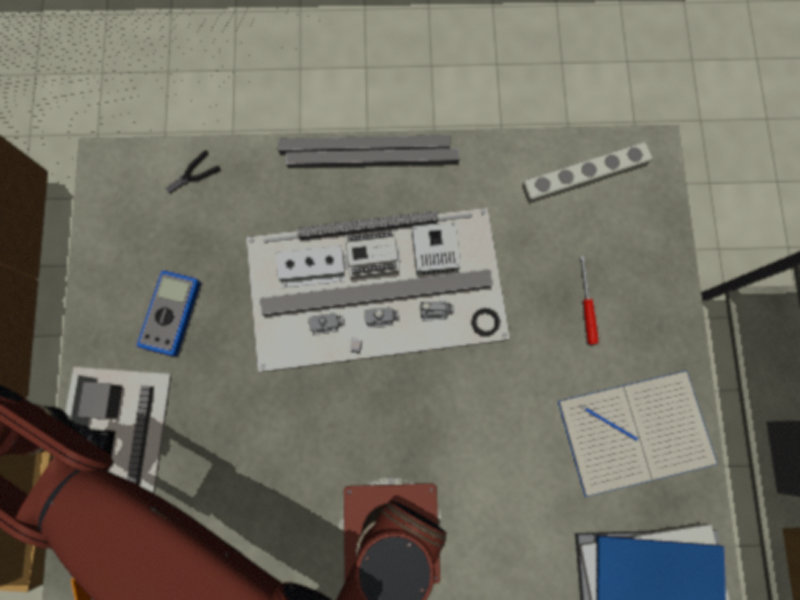

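View pics/side0.png

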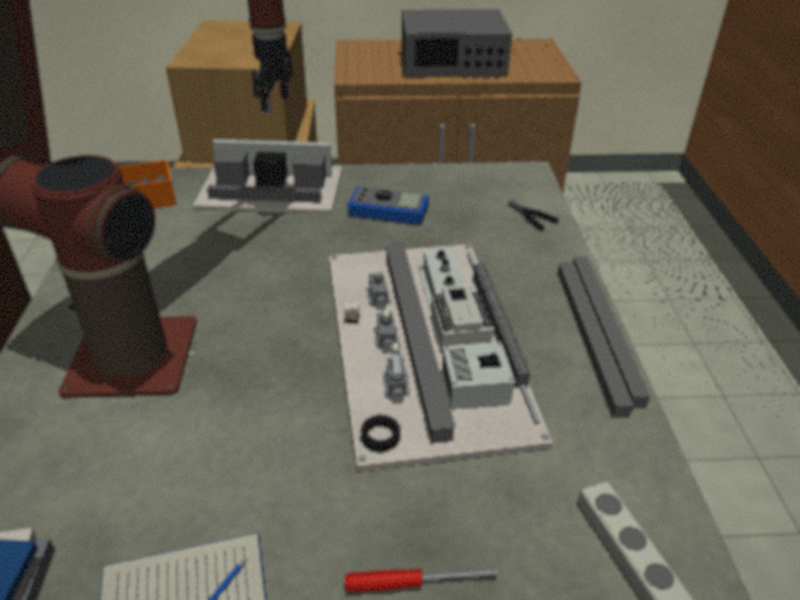

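The top view shows breakers left (in 800x600 px, 290–330,263), the PSU right (436,245), three switches (325/380/435, 320), tape (486,322) and relay (356,345). I'll zoom in on both views.

```bash
cat > h.py <<'E'
import numpy as np, cv2
class V:
    def __init__(s,f):
        z=np.load(f); s.im,s.d,s.K,s.T=z["im"],z["d"],z["K"],z["T"]
    def ray(s,u,v):
        r=s.T[:3,:3]@np.linalg.solve(s.K,[u,v,1.]); return s.T[:3,3],r
    def plane(s,u,v,z):
        o,r=s.ray(u,v); return o+r*(z-o[2])/r[2]
    def proj(s,p):
        c=np.linalg.inv(s.T)@np.r_[p,1]; q=s.K@c[:3]; return q[:2]/q[2]
    def cloud(s):
        v,u=np.mgrid[:384,:512]; k=np.stack([u,v,0*u+1],-1)@np.linalg.inv(s.K).T*s.d[...,None]
        return k@s.T[:3,:3].T+s.T[:3,3]
def tri(a,ua,b,ub):
    o1,r1=a.ray(*ua); o2,r2=b.ray(*ub)
    k=np.linalg.lstsq(np.stack([r1,-r2],1),o2-o1,rcond=None)[0]
    p,q=o1+k[0]*r1,o2+k[1]*r2; return (p+q)/2,np.linalg.norm(p-q)
def crop(v,u0,v0,w,h,s,f):
    im=cv2.resize(v.im[v0:v0+h,u0:u0+w,::-1],None,fx=s,fy=s,interpolation=cv2.INTER_CUBIC)
    for k in range(0,w,10): cv2.putText(im,str(u0+k),(k*s,8),0,.3,(0,0,255)); cv2.line(im,(k*s,10),(k*s,14),(0,0,255))
    for k in range(0,h,10): cv2.putText(im,str(v0+k),(0,k*s+4),0,.3,(0,0,255))
    cv2.imwrite(f,im)
E
python3 - <<'E'
from h import *
t,s=V("top0.npz"),V("side0.npz")
crop(t,155,130,175,110,4,"pics/tc.png"); crop(s,208,150,150,150,4,"pics/sc.png")
for v,n in((t,"top"),(s,"side")):
    P=v.cloud(); b=(P[...,2]>.03)&(P[...,2]<.12)&(P[...,0]>.35)&(P[...,0]<.85)&(abs(P[...,1])<.4)
    brd=(v.im.min(2)>150)&(P[...,2]<.025)&(P[...,2]>.005)&(P[...,0]>.35)&(P[...,0]<.9)&(abs(P[...,1])<.4)
    m=cv2.morphologyEx(brd.astype(np.uint8),cv2.MORPH_CLOSE,np.ones((5,5)))
    print(n,brd.sum(),"z",np.median(P[brd][:,2]) if brd.any() else None)
    r=cv2.minAreaRect((P[brd][:,:2]*1000).astype(np.float32)); print(r)
E
```

```text
top 6361 z 0.01833370830344294
((547.9361572265625, 19.0849609375), (317.6943359375, 578.520751953125), 5.823456764221191)
side 5144 z 0.018434886602554712
((544.4776611328125, 19.308319091796875), (315.2677001953125, 579.661376953125), 6.010980129241943)
```

View pics/tc.png

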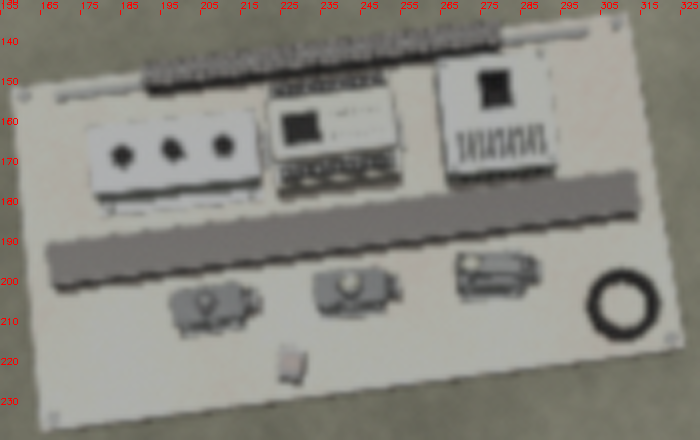

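View pics/sc.png

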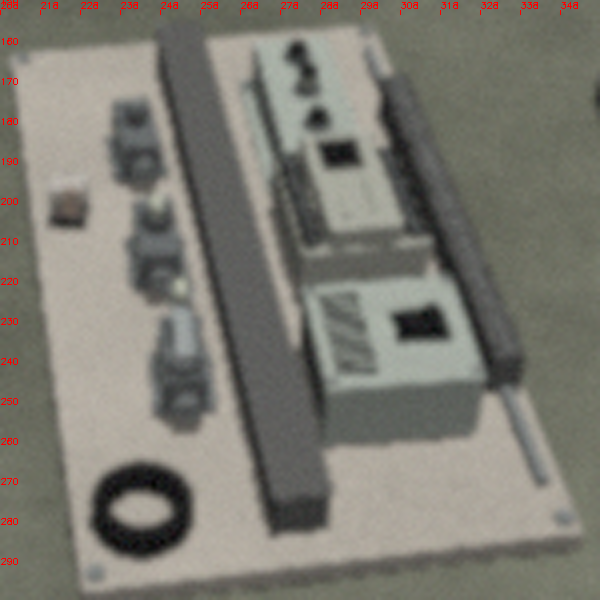

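Board yaw is about 0.103 and both views agree. The lever switch is the rightmost: its roller is at top (272,195), side (252,221). The rocker is at top (279,152), side (313,231). The middle breaker looks prouder in the side view (284,168), so I'll measure it.

```bash
cat > m.py <<'E'
from h import *
t,s=V("top0.npz"),V("side0.npz")
def blobs(v,box,f,amin=4,amax=200):
    u0,v0,w,h=box; m=np.zeros(v.im.shape[:2],np.uint8); m[v0:v0+h,u0:u0+w]=f(v.im[v0:v0+h,u0:u0+w].astype(int))
    n,l,st,c=cv2.connectedComponentsWithStats(m); P=v.cloud(); o=[]
    for i in range(1,n):
        if amin<=st[i,4]<=amax:
            q=P[l==i]; o.append((c[i],st[i].tolist(),np.percentile(q[:,2],[10,50,90])))
    return o
dark=lambda a:a.max(2)<75
yel=lambda a:(a[...,0]-a[...,2]>12)&(a.max(2)>150)
def show(n,o):
    for c,st,z in o: print(n,c.round(1),st,(z*1e3).round(0))
if __name__=="__main__":
    show("top brk",blobs(t,(178,158,38,18),dark)); show("side brk",blobs(s,(276,156,18,28),dark))
    show("top rock",blobs(t,(270,145,18,14),dark)); show("side rock",blobs(s,(303,222,20,16),dark))
    for n,v,b in(("top",t,(266,190,26,14)),("side",s,(246,214,16,40))):
        u0,v0,w,h=b; P=v.cloud()[v0:v0+h,u0:u0+w]; a=v.im[v0:v0+h,u0:u0+w].astype(int)
        print(n);print((P[...,2]*1e3-18).round().astype(int)[:16]); print(a.sum(2)[:16]//3)
    for n,v,b in(("top",t,(180,160,36,14)),("side",s,(278,158,16,26))):
        u0,v0,w,h=b; print(n);print((v.cloud()[v0:v0+h,u0:u0+w,2]*1e3-18).round().astype(int))
E
python3 m.py
```

```text
top brk [197.5 167. ] [196, 165, 4, 5, 12] [70. 80. 83.]
top brk [210.5 165.8] [209, 164, 4, 4, 13] [69. 75. 79.]
top brk [185.3 168.5] [184, 167, 4, 4, 14] [70. 74. 76.]
side brk [282.8 164.5] [280, 161, 6, 9, 24] [67. 73. 83.]
side brk [286.6 179.4] [285, 178, 4, 4, 13] [65. 71. 75.]
top rock [278.2 151.4] [275, 148, 7, 9, 53] [77. 82. 87.]
side rock [312.8 230.8] [307, 227, 13, 8, 79] [77. 81. 85.]
top
[[  -3    6    2    0    1    3    6    1    2   -3    0    5    2    4
     1    2    4    1    2   -2    4   -2    0    5   -1   -2]
 [   6    1    2    0    0    3    2    1    0    0   -5    0    0    1
     1   -2    3   -3   -6    0    4    2    2    3   -4    0]
 [   3   -2    2   -2    6   -1    5    4   -8    0    0   -3    4    2
     4    2    5   -3    5   -4    0    6   -3    1    5    0]
 [   4   -3   -4    3    3    4   71   64   72   68   41   38   36   32
    38   36   41   41   58   55   55    0    0   -1    1   -4]
 [   5    1   -6   40   41   70   80   70   74   61   57   55   58   56
    48   41   41   42   38   53   41   23   29    4    6    1]
 [  -1    2   -2
[... 8292 characters left out ...]
  45  43  41  42  42  45  39]
 [ 40  44  43  43  40  45  46  45  43  44  43  43  43  39  43  41]
 [883  43  41  42  44  42  42  40  43  46  46  43  44  43  41  43]
 [ 45  42  42  44  43  44  40  41  41  45  42  41  44  43  41  43]
 [ 41  44  41  42  42  41  47  50  56  60  55  55  41  40  44  45]
 [ 40  44  43  41  41  40  42  53  53  57  56  55  42  39  42  42]
 [ 44  43  43  44  41  44  47  54  57  56  58  54  50  41  41  41]
 [ 44  42  41  41  42  43  43  46  51  52  51  51  51  44  43  41]
 [ 45  40  41  41  43  44  43  48  44  48  48  47  46  42  43  42]
 [ 43  43  44  42  41  43  41  44  46  48  46  47  46  45  42  42]
 [ 42  43  44  43  45  41  42  41  42  42  45  43  42  42  43  42]]
```

```bash
cat > loc.py <<'E'
from m import *
yaw=0.103; R=np.array([[np.cos(yaw),-np.sin(yaw)],[np.sin(yaw),np.cos(yaw)]]); B=np.array([.546,.0192])
def loc(p): return ((np.asarray(p)[:2]-B)@R*1e3).round(1)
def pix(v,box,lo,hi):
    u0,v0,w,h=box; z=v.cloud()[v0:v0+h,u0:u0+w,2]*1e3-18
    b,a=np.nonzero((z>lo)&(z<hi)); return a+u0,b+v0,v.cloud()[b+v0,a+u0]
for nm,lo,hi,bt,bs,h in(("breaker",58,72,(190,160,14,12),(281,164,9,9),65),("roller",64,85,(266,190,14,12),(246,218,14,10),72),):
    for n,v,b in(("top",t,bt),("side",s,bs)):
        u,w,P=pix(v,b,lo,hi); p=v.plane(u.mean(),w.mean(),.018+h/1e3)
        print(nm,n,len(u),"pix",u.mean().round(1),w.mean().round(1),"ray",p.round(4),loc(p),"cloud",P.mean(0).round(4),loc(P.mean(0)))
for n,v,b in(("top",t,(264,142,30,36)),("side",s,(282,214,48,40))):
    u,w,P=pix(v,b,51,72); r=cv2.minAreaRect((P[:,:2]*1e3).astype(np.float32)); print("psu",n,r,loc(np.array(r[0])/1e3),"bracket/psu zmed",np.median(P[:,2])*1e3)
    P2=pix(v,b,50,80)[2]
for n,v,b in(("top",t,(270,145,18,14)),("side",s,(303,222,20,16))):
    c,st,z=max(blobs(v,b,lambda a:a.max(2)<85),key=lambda o:o[1][4])
    for h in (58,62): p=v.plane(*c,.018+h/1e3); print("rocker",n,c.round(1),st,h,p.round(4),loc(p))
print("tri rocker",tri(t,(278.2,151.4),s,(312.8,230.8)))
for n,v,b in(("top",t,(180,160,36,14)),("side",s,(276,154,24,34))):
    for k,nm in enumerate("012"): pass
for n,v,b in(("t",t,(300,194,22,24)),("s",s,(228,262,32,32))):
    u,w,P=pix(v,b,12,25); print("tape",n,P.mean(0).round(3),loc(P.mean(0)))
E
python3 loc.py
```

```text
breaker top 18 pix 197.3 166.1 ray [0.6    0.1682 0.083 ] [ 69.  142.7] cloud [0.6005 0.1684 0.081 ] [ 69.6 142.8]
breaker side 19 pix 284.8 167.6 ray [0.5979 0.1637 0.083 ] [ 66.5 138.4] cloud [0.5982 0.1657 0.0815] [ 67.  140.4]
roller top 24 pix 272.5 195.5 ray [ 0.4869 -0.0914  0.09  ] [ -70.1 -103.9] cloud [ 0.487  -0.0914  0.0895] [ -70. -104.]
roller side 31 pix 253.0 222.6 ray [ 0.4856 -0.0957  0.09  ] [ -71.9 -108.1] cloud [ 0.4856 -0.095   0.0894] [ -71.8 -107.4]
psu top ((627.2453002929688, -121.50985717773438), (106.33171081542969, 100.02071380615234), 3.7364907264709473) [  66.3 -148.3] bracket/psu zmed 74.00235703721403
psu side ((624.93505859375, -121.796630859375), (105.00264739990234, 105.39049530029297), 3.965372323989868) [  64.  -148.4] bracket/psu zmed 73.62935928373349
rocker top [278.3 151.6] [275, 148, 8, 9, 56] 58 [ 0.6478 -0.1195  0.076 ] [  87.  -148.4]
rocker top [278.3 151.6] [275, 148, 8, 9, 56] 62 [ 0.6466 -0.1191  0.08  ] [  85.8 -147.9]
rocker side [312.9 230.8] [307, 227, 13, 8, 87] 58 [ 0.6449 -0.1195  0.076 ] [  84.1 -148.1]
rocker side [312.9 230.8] [307, 227, 13, 8, 87] 62 [ 0.6439 -0.1236  0.08  ] [  82.7 -152.1]
tri rocker (array([ 0.64650112, -0.11914758,  0.07625347]), np.float64(0.0039357600687532825))
tape t [ 0.457 -0.229  0.037] [-114.2 -238. ]
tape s [ 0.455 -0.234  0.036] [-116.4 -242.7]
```

Both views agree to within about 4 mm, and the heights match the spec. In the board frame: rocker pivot (85,-148), middle breaker (68,141), roller (-71,-105). Rocker first.

```bash
cat > act.py <<'E'
from plant import *
import numpy as np
yaw=0.103; R=np.array([[np.cos(yaw),-np.sin(yaw)],[np.sin(yaw),np.cos(yaw)]]); B=np.array([.546,.0192])
def W(x,y,h): return [*(B+R@[x/1e3,y/1e3]),.018+h/1e3]
RPY=[np.pi,0,yaw]
def st(n):
    o=observe(); print(n,"t",round(o["time_s"],2),"h",round((o["eef_pos"][2]-.018)*1e3,1),"F",np.round(o["ft_force"],1),"op",round(o["opening"],3))
E
python3 - <<'E'
from act import *
gripper_to(0,40); st("shut")
movep(W(99,-148,110),RPY); st("above")
print(move_l(W(99,-148,76),feed=.08,max_force=6)); st("near")
print(move_l(W(99,-148,70.5),feed=.02,max_force=4)); st("pre")
for h in (68,66,64.5,63.5,62.5,61.5):
    r=move_l(W(99,-148,h),feed=.015,max_force=16); st(h)
    if r: break
import cv2
E
```

```text
shut t 0.87 h 213.3 F [-0.6  1.1 -0.3] op 0.0
above t 3.74 h 110.2 F [-0.5 -1.4  0.5] op -0.0
False
near t 4.32 h 75.2 F [-0.  -0.1  0.2] op -0.0
False
pre t 4.74 h 70.5 F [ 0.1 -0.5  0.8] op 0.0
68 t 5.06 h 68.3 F [1.9 0.6 0.9] op -0.0
66 t 5.34 h 67.1 F [3.6 0.2 4.5] op 0.0
64.5 t 5.59 h 66.3 F [4.  0.3 5.7] op -0.0
63.5 t 5.84 h 65.7 F [4.7 2.4 7.2] op -0.0
62.5 t 6.09 h 65.1 F [5.9 1.9 7.3] op 0.0
61.5 t 6.34 h 64.2 F [5.9 1.3 8.6] op 0.0
```

Run:
```python
from act import *
for h in np.arange(60.5,49,-1.5):
    r=move_l(W(99,-148,h),feed=.015,max_force=30); st(h)
    if r or abs(observe()["ft_force"][2])>24: break
```

```text
60.5 t 6.59 h 63.2 F [5.9 1.8 8.2] op -0.0
59.0 t 6.84 h 62.8 F [ 3.5  2.1 12.5] op 0.0
57.5 t 7.09 h 62.7 F [ 0.1  2.8 19.3] op -0.0
56.0 t 7.34 h 62.5 F [-4.   3.7 26.6] op 0.0
```

The stop was felt at 62.7 mm (expected 63). I'll retract, go above the breaker, and check the rocker by depth and picture.

Run:
```python
from act import *
from h import *
move_l(W(99,-148,110),feed=.15); movep(W(68,141,150),RPY); st("over brk")
for n in("top","side"):
    im,d=get_image(n); c=get_calibration(n); np.savez(n+"1.npz",im=im,d=d,K=c["intrinsics"],T=c["world_from_camera"])
for f in("top0.npz","top1.npz"):
    v=V(f); print((v.cloud()[146:159,273:285,2]*1e3-18).round().astype(int))
s0,s1=V("side0.npz"),V("side1.npz")
im=np.hstack([cv2.resize(v.im[150:250,270:340,::-1],None,fx=5,fy=5,interpolation=cv2.INTER_CUBIC) for v in(s0,s1)]); cv2.imwrite("pics/r1.png",im)
```

```text
over brk t 8.97 h 149.4 F [ 0.1  0.2 -0.2] op -0.0
[[55 60 53 56 61 51 57 53 55 55 56 57]
 [60 60 55 52 57 63 60 61 61 59 54 55]
 [57 61 58 66 70 67 64 65 69 60 56 53]
 [57 62 54 66 71 70 69 68 64 64 53 52]
 [64 55 58 67 71 68 64 64 67 56 55 52]
 [53 52 52 66 66 64 69 66 67 54 53 54]
 [57 52 61 65 66 61 63 61 63 60 57 58]
 [55 57 59 64 68 63 63 66 64 58 57 51]
 [55 54 52 59 65 64 63 69 60 58 57 55]
 [57 55 57 61 63 64 61 58 65 64 56 53]
 [60 57 60 63 57 60 57 61 58 61 57 54]
 [55 55 59 56 50 57 54 55 59 57 57 58]
 [55 53 53 59 52 60 54 52 52 57 54 58]]
[[  53   54   56   61   54   58   54   55   55   52   60   52]
 [  59   51   59   57   60   60   56   55   56   50   61   57]
 [  52   58 1433   68   65   59   65   63   60   59   51   57]
 [  62   60   62   68   66   63   62   67   59   61   47   56]
 [  56   53   60   68   67   58   60   61   61   59   53   52]
 [  58   56   59   60   65   63   64   68   68   63 1433   59]
 [  58   54   55   61   62   64   69   64   61   64   56   55]
 [  53   52   63   68   67   67   67   69   68   63   57   58]
 [  55   57   58   66   67   68   66   61   69   59   57   52]
 [  58   51   55   61   64   64   60   67   59   64   62   55]
 [  60   54   58   57   55   60   62   58   59   57   58   49]
 [  53   51   59   60   58   49   61   54   61   55   55   55]
 [  59   54   51   60   57   56   56   57   54   55   56   62]]
```

View pics/r1.png

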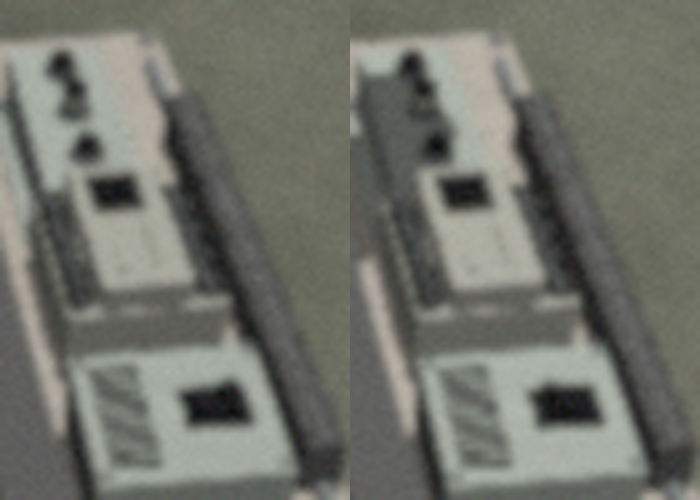

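The comparison shows the rocker's raised end moved from the right edge to the left (about (228,385) before, (550,380) now). Depth agrees: far end down from 69 to 63 mm, near end up to 67 mm. The rocker is on, so the breaker is next.

Run:
```python
from act import *
print(move_l(W(68,141,70),feed=.1,max_force=6)); st("near")
for h in np.arange(66,43,-1.5):
    r=move_l(W(68,141,h),feed=.02,max_force=30); st(h)
    if r or abs(observe()["ft_force"][2])>20: break
hold(.2)
move_l(W(68,141,120),feed=.15); movep(W(-71,-106,120),RPY); st("over lever")
from h import *
for n in("top","side"):
    im,d=get_image(n); c=get_calibration(n); np.savez(n+"2.npz",im=im,d=d,K=c["intrinsics"],T=c["world_from_camera"])
v=V("top2.npz"); print((v.cloud()[162:174,183:216,2]*1e3-18).round().astype(int))
s1,s2=V("side1.npz"),V("side2.npz")
cv2.imwrite("pics/r2.png",np.hstack([cv2.resize(s2.im[150:200,260:320,::-1],None,fx=6,fy=6,interpolation=cv2.INTER_CUBIC),cv2.resize(s2.im[180:230,225:285,::-1],None,fx=6,fy=6,interpolation=cv2.INTER_CUBIC)]))
```

```text
False
near t 10.03 h 70.8 F [-0.3  0.3  0.2] op -0.0
66.0 t 10.38 h 66.1 F [-0.2  0.5  0.4] op -0.0
64.5 t 10.62 h 64.8 F [1.  0.8 1.6] op 0.0
63.0 t 10.88 h 63.4 F [ 0.4 -0.3  4. ] op 0.0
61.5 t 11.12 h 61.7 F [ 1.1 -0.4  3.5] op 0.0
60.0 t 11.38 h 60.0 F [2.1 1.  3.4] op -0.0
58.5 t 11.62 h 58.4 F [1.5 0.7 3.8] op 0.0
57.0 t 11.88 h 56.9 F [1.8 0.6 2.7] op 0.0
55.5 t 12.12 h 55.9 F [1.3 1.  6.5] op 0.0
54.0 t 12.38 h 55.7 F [-2.4 -0.9 13.5] op -0.0
52.5 t 12.62 h 55.5 F [-6.3 -0.6 20.9] op 0.0
over lever t 14.52 h 119.9 F [ 0.3  0.4 -0.1] op 0.0
[[  39   42   43   42   47   40   36   40   44   40   42   40   38   39
    45   39   39   47   40   42   47   40   47   46   45 1433   41   39
    47   39   42   41   44]
 [  47   45   42   41   40   43   44   42   43   47   43   43   40   39
    42   46   44   44   41   48   43   40   44   41   46   42   43   49
    43   47   41   48   41]
 [  42   44   39   38   45   42   40   44   40   44   41   45   46   38
    38   43   44   39   41   42   36   37   43   42   45   49   57   56
    62   54   51   44   41]
 [  40   45   45   43   36   4
[... 818 characters left out ...]
   40   41]
 [  52   54   56   50   46   48   38   43   44   39   46   40   44   39
    47   47   47   41   46   43   41   41   43   43   48   47   37   42
    45   43   43   43   40]
 [  45   50 1433   44   41   40   41   45   42   41   47   43   45   39
    46   43   42   41   41   47   38   42   41   42   40 1433   42   41
    45   44   44   43   42]
 [  47   42   45   48   36   41   38   44   44   44   41   39   45   41
    43   43   41   41   41   43   44   43   43   43   37   41   47   41
    40   39   42   39   43]
 [  44   49   41   45   45   46   44   38   43   43   45   44   40   43
    39   44   43   37   41   41   40   44   41   43   40   42   44   46
    41   43   40   43   45]]
```

View pics/r2.png

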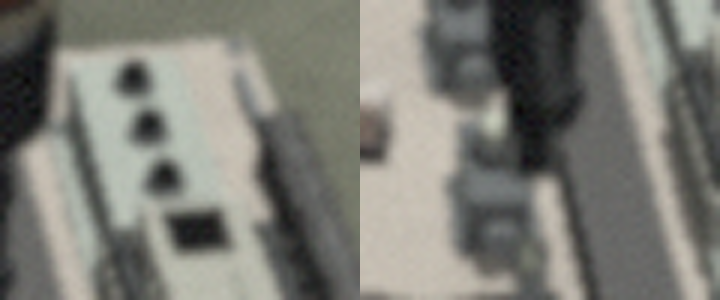

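The three caps now look alike and evenly spaced ((135,78), (150,126), (165,178)) and all read about 57 mm, so the breaker is home. Now the lever, pressing until the stop is felt.

Run:
```python
from act import *
print(move_l(W(-71,-106,80),feed=.1,max_force=6)); st("near")
for h in np.arange(76.5,52,-1.5):
    r=move_l(W(-71,-106,h),feed=.02,max_force=20); st(h)
    if r or abs(observe()["ft_force"][2])>13 : break
hold(.6); st("held"); print(observe()["eef_pos"])
from h import *
for n in("top","side"):
    im,d=get_image(n); c=get_calibration(n); np.savez(n+"3.npz",im=im,d=d,K=c["intrinsics"],T=c["world_from_camera"])
s=V("side3.npz"); cv2.imwrite("pics/r3.png",cv2.resize(s.im[150:300,205:345,::-1],None,fx=4,fy=4,interpolation=cv2.INTER_CUBIC))
```

```text
False
near t 15.17 h 79.9 F [ 0.1 -0.7  0.5] op 0.0
76.5 t 15.49 h 76.8 F [-0.8 -0.3  0.8] op 0.0
75.0 t 15.74 h 75.0 F [-0.2 -0.5  0.7] op -0.0
73.5 t 15.99 h 73.6 F [ 1.  -0.3  1.1] op 0.0
72.0 t 16.24 h 72.1 F [0.7 0.8 1.6] op -0.0
70.5 t 16.49 h 70.6 F [2.2 2.6 2.2] op -0.0
69.0 t 16.74 h 69.1 F [1.5 2.2 4. ] op 0.0
67.5 t 16.99 h 67.5 F [0.7 2.  4. ] op -0.0
66.0 t 17.24 h 66.0 F [1.5 3.1 4.3] op 0.0
64.5 t 17.49 h 64.6 F [0.9 1.7 4.7] op -0.0
63.0 t 17.74 h 63.1 F [-0.1  2.6  5.7] op -0.0
61.5 t 17.99 h 62.4 F [-0.4  3.4 10.6] op -0.0
60.0 t 18.24 h 62.1 F [-3.7  4.9 20.3] op 0.0
held t 18.84 h 62.1 F [-5.3  4.7 19.1] op 0.0
[ 0.48692656 -0.09359443  0.08007683]
```

View pics/r3.png

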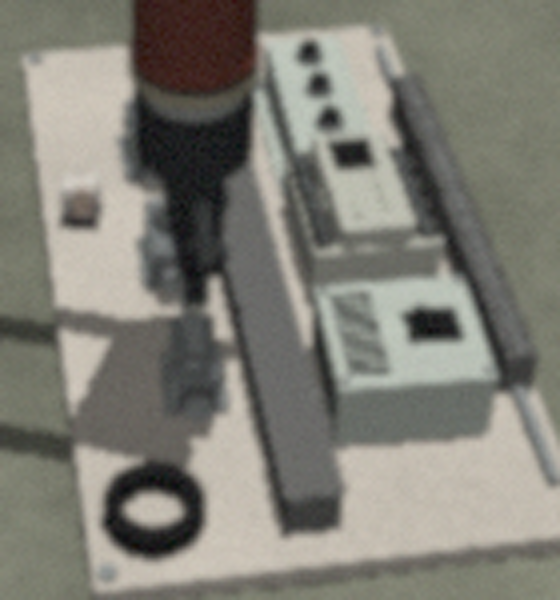

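The fingers are on the roller (about (195,300)), the lever is down against its stop, and the relay, tape and other switches look untouched. Handing in.

Run:
```python
from act import *
st("final"); job_done()
```

```text
final t 18.94 h 62.1 F [-4.6  5.3 19.5] op 0.0
the job is handed in; nothing more can be done
```

I did the three presses in order with shut fingertips and handed the job in at 18.9 s with the lever still held down. `job_done` gives no verdict, so these are my own checks; heights are above the board's top face.

- **Rocker:** I pressed the proud end and met its stop at 62.7 mm (63 expected). The picture and depth afterwards show the other end now standing proud.
- **Breaker:** The middle one was tripped. It moved at about 4 N and met its stop at 55.7 mm (56 expected). All three caps now look alike at about 57 mm.
- **Lever:** This is the rightmost switch. Spring force rose to about 5.7 N by 63 mm, then the stop came in at 62.1 mm. I held it with about 19 N.

**Disagreements:** The lever stop was about 1.4 mm lower than the 63.5 mm expected. The top and side views differed by up to about 4 mm sideways, so I used values in between. Neither affected the presses.

In the last picture the relay and tape look unmoved and the other two switches untouched, judged by eye only. I did not check the meter and screwdriver after the moves; the arm went nowhere low near either.

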